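# Click the vial into the spring-loaded dock

### The job

Stand the single vial from the desk upright in the spring-loaded pocket of the white vial dock, then press straight down on it, slowly and gently, until you feel the catch snap and the pocket stays down by itself. Stop pressing as soon as it has snapped - the vial is glass and the stop lies just beyond - and leave the other things alone.

Things in the scene. Friction and masses are not known exactly. Their poses are not given: they have to be found in the camera images.
- vial: The only vial standing by itself on the desk (others stand in the rack): a glass injection vial with a crimped cap, 18 mm in diameter, 39 mm tall, 20 to 40 g. Origin at the centre of its underside, z up along its axis; it starts upright. Its solid top, where pressing fingers come to rest, lies 33 mm above its underside (the cap's last 6 mm give way to the fingers).
- dock: White box, 100 x 120 x 56 mm (x, y, z), fixed to the desk, with a round well of 31 mm in the middle of its top. Origin at the centre of its underside, z up. The stop under the pocket begins about 3 mm past the snap, wherever that is: a stiff spring of 4 N/mm for 3 mm, then rigid. More than 24 N on the vial or the dock counts as broken.
- pocket_floor (a point): Centre of the inner floor of the pocket, a grey round cup on the axis of the well: inner diameter 22 mm, outer 29 mm, its rim 12 mm above this floor. With the pocket up the floor lies 60 mm above the desk and the rim 16 mm above the dock's top. The vial stands in the cup, on this floor.
- pocket (a joint): Downward travel of the pocket in m, 0 = up. A spring pushes it up (1.5 N at the top, 3.5 N deep). At a catch the resistance climbs to about 8 N within 2 mm and falls to nothing within 3 more, as the catch snaps over and draws the pocket down 4 mm; then it stays down when let go, else it comes back up. The depth of the snap cannot be seen and differs from start to start: anywhere from 6 to 28 mm.
- ampoule: Bystander: upright clear saline ampoule, 18 x 21 x 61 mm, origin at the centre of its underside. Leave it alone.
Mind the look-alikes: they are no part of the job. Leave any blue look-alike of the vial alone.

How it is judged:
By the outcome, as a careful person would: the job done as asked, in the order asked, and still so for the second after the job is handed in, with the robot touching nothing.
It also fails if it takes over 58 s, if anything falls off the work surface, if the arm or the gripper's body presses on something with over 40 N, if the wrist force passes 120 N, or if a joint passes its speed limit or range.

### The arm

A 7-joint arm with a two-finger parallel gripper is mounted at the origin on the work surface; the furniture and walls round the work are solid. World frame = base frame: x ahead of the robot, y to its left, z up, the work surface at z = 0. Lengths are in m, angles in rad, forces in N, time in s.
With the tool pointing down it reaches from about 0.425 to 0.825 m from the base axis. Payload 3.6 kg.
Tool frame: the origin (TCP) lies midway between the tips of the shut fingers; the grasp point (between the pads) lies 19 mm behind it (arm.tcp_to_grasp is the y of the grasp point in the tool frame, in m); y points along the fingers, z is the direction in which the jaws open and shut, and the axes are right-handed (so a half turn about y gives the same grasp; the last joint's range is limited). The gripper opens to 93 mm and grips with 3 to 60 N. Pads are 15 mm wide; open, the fingers measure 128 mm over their backs; the gripper's body (75 mm by 188 mm) begins 65 mm behind the grasp point.
Start: joints at [1.149, 0.615, -0.013, 1.423, 0.008, 1.103, -0.04], TCP at [0.25, -0.6, 0.219] pointing down, gripper open.
Joint ranges: [-3.12, 3.12], [-0.3, 2.06], [-1.34, 1.32], [0.26, 2.42], [-1.36, 4.5], [0.01, 1.98], [-2.84, 2.84]. Speed limits (rad/s): [2.79, 2.79, 3.14, 3.14, 3.14, 3.14, 3.14].

### API

Orientations are given as a unit quaternion [x, y, z, w].
In Python, from plant import arm gives the robot as it stands.
- The arm moves only by the shell command python3 -m handwheel 'ROWS' [OPENING] [FORCE]. ROWS is text: rows parted by semicolons, each of 4 numbers parted by spaces: the shift along the tool's x, y, z in cm, then the turn about the tool's y in rad. A call has 1 to 20 rows; each row is the pose to reach, as a shift and turn from the pose commanded when the call began, along the tool's axes at that moment; what a row does not reach only later rows make up. A row lasts 1/12 s, in which the tool goes at most 41.7 mm and 7.16 degrees, less where a joint would pass 70% of its speed; a pose out of reach is approached as far as the arm can. A call with a gripper value outside its range is refused whole. OPENING is the closure, from 0 (fully open) to 1 (shut), set as the call begins (- or left out, the last holds). The fingers move at their own pace and stop on an object; FORCE is the grip in N (left out, the last holds). Time passes only in rows, so rows that repeat a pose let the fingers close. It gives the time, the measured TCP pose, the force and the opening at its end, in the units of the state.
- arm.sense(): the state, without advancing time (a new reading comes with each control period).
- arm.snapshot(name): name is "scene" or "side" or "wrist"; returns a dict with "image" (480x640x3 uint8, blue, green, red), "z_map" (480x640 float32, m along the optical axis (not along the pixel's ray), 0 where there is no reading), "fx", "fy", "cx", "cy" (pixels), "R" (3x3) and "t" (3): a world point X has camera coordinates R X + t. Camera axes: x right, y down, z forward; pixel columns grow to the right and rows downward; lengths in m; the calibration is good to about 2 mm. A picture is of the moment at which its call begins.
- arm.close_job(): hands the job in, once; it reports no verdict.
The state is a dict: "clock": time; "q": joint angles; "joint_vel": joint speeds; "joint_torque": joint torques, N m; "tcp_pos": TCP position; "orientation": TCP orientation; "force": force on the tool from outside, world axes, zero at the start; "torque": the same for the moment, N m; "finger_gap": finger opening in m.
Only numpy, scipy, OpenCV 4.12 (cv2) and the standard library are available. Lean on these libraries where they do the work, as an engineer would, in place of code of your own. Each camera call takes 0.05 s, during which the arm holds its last target. There are 200 camera calls.

## Working session

There is one attempt and no reset: what is moved stays moved. The work goes in short steps, Python scripts to look and compute and a shell command to move; the robot and the scene stay as the last step left them, time stands still between calls to the robot, and variables do not carry over. Pictures are saved under pics/ and viewed, about 8 in all and at most 12, crops included, and the job is handed in when it is done.

```bash
mkdir -p pics && ls && cat > h.py <<'E'
import numpy as np, cv2
from plant import arm
from scipy.spatial.transform import Rotation as Ro
def snap(n,f):
    s=arm.snapshot(n); cv2.imwrite(f'pics/{f}.png',s['image']); np.savez(f'pics/{f}.npz',**s); return s
def load(f): return dict(np.load(f'pics/{f}.npz'))
def world(s,u,v,z=None):
    z=s['z_map'][v,u] if z is None else z
    c=np.array([(u-s['cx'])/s['fx']*z,(v-s['cy'])/s['fy']*z,z]); return s['R'].T@(c-s['t'])
def cloud(s):
    v,u=np.mgrid[:480,:640]; z=s['z_map']
    c=np.stack([(u-s['cx'])/s['fx']*z,(v-s['cy'])/s['fy']*z,z],-1); return (c-s['t'])@s['R']
def proj(s,X):
    c=s['R']@np.asarray(X)+s['t']; return c[0]/c[2]*s['fx']+s['cx'],c[1]/c[2]*s['fy']+s['cy']
def rel(target):
    "shift in tool axes, cm, from measured tcp to target"
    st=arm.sense(); return Ro.from_quat(st['orientation']).as_matrix().T@(np.asarray(target)-st['tcp_pos'])*100
E
python3 - <<'E'
from h import *
a=snap('scene','scene0'); b=snap('side','side0')
st=arm.sense(); print(st); print(Ro.from_quat(st['orientation']).as_matrix().round(3), arm.tcp_to_grasp)
for s in(a,b): print(-s['R'].T@s['t'],s['R'][2],s['fx'])
E
```

```text
pics
{'clock': 0.1, 'q': array([ 1.14952275,  0.61581064, -0.01261064,  1.42471267,  0.00816429,
        1.10341836, -0.0404029 ]), 'joint_vel': array([ 0.00075064, -0.00235633,  0.00024076, -0.0045559 , -0.00024557,
       -0.00102476,  0.00085851]), 'joint_torque': array([ 6.41224815e-04, -4.60038507e+01,  2.09632362e-01, -1.66243994e+01,
       -6.12827134e-02,  1.69412425e-02,  1.03668303e-04]), 'tcp_pos': array([ 0.24970831, -0.59935539,  0.21761337]), 'orientation': array([-0.13888901,  0.69415993, -0.69258006,  0.1385088 ]), 'force': array([ 0.02932524, -0.46992357, -0.23364506]), 'torque': array([ 0.04754724, -0.02762207, -0.02043105]), 'finger_gap': 0.09336751289062092}
[[-0.923 -0.001  0.385]
 [-0.385  0.002 -0.923]
 [ 0.    -1.    -0.002]] -0.0188
[0.055038   0.39587183 0.71542597] [ 0.47806337 -0.43753754 -0.76158802] 566.5534273791855
[0.46839472 0.73488953 0.57538307] [-0.0109243  -0.80971312 -0.58672423] 533.373144425253
```

View pics/scene0.png

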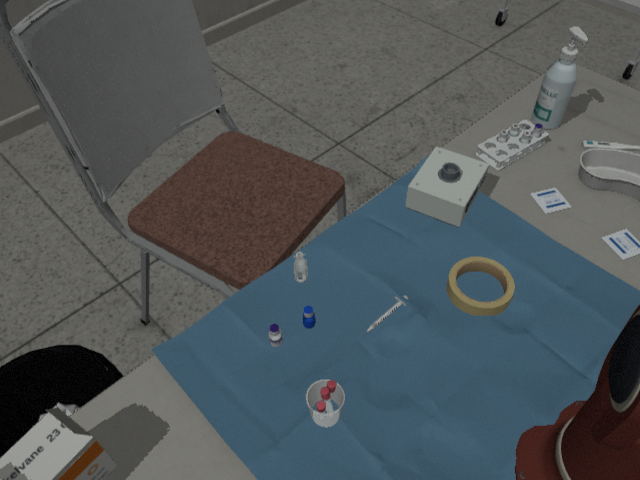

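View pics/side0.png

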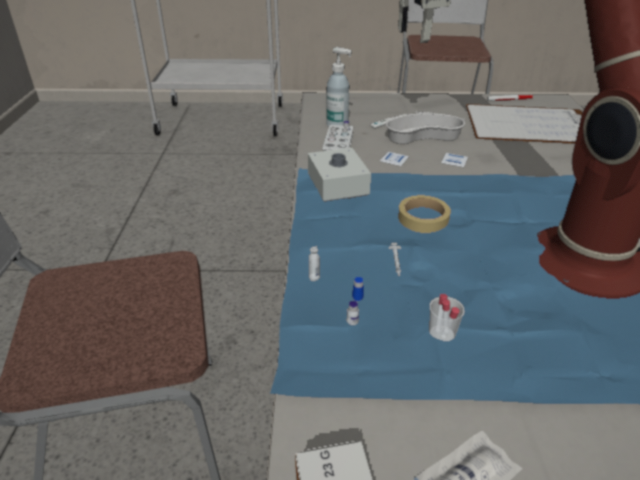

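Scene view: there is a purple-capped glass vial at (275,335), an all-blue look-alike at (308,317), a clear ampoule at (300,267), more vials in the rack at (515,140), and the dock at (450,180). The vial at (275,335) fits because it is glass, has a crimped cap and stands alone on the desk. I'll confirm that in a crop and measure.

```bash
python3 - <<'E'
from h import *
a=load('scene0'); b=load('side0')
c1=cv2.resize(a['image'][245:355,240:340],None,fx=4,fy=4,interpolation=3); c2=cv2.resize(b['image'][235:345,300:400],None,fx=4,fy=4,interpolation=3)
cv2.imwrite('pics/crop.png',np.hstack([c1,c2]))
for nm,s in(('scene',a),('side',b)):
    P=cloud(s); ok=s['z_map']>0
    def rep(n,c,r,zlo,zhi):
        m=ok&(np.hypot(P[...,0]-c[0],P[...,1]-c[1])<r)&(P[...,2]>zlo)&(P[...,2]<zhi)
        q=P[m]; 
        if len(q): print(nm,n,len(q),'mid',((q.min(0)+q.max(0))/2).round(4),'min',q.min(0).round(4),'max',q.max(0).round(4))
    pts={'scene':dict(vial=(275,330),blue=(308,312),amp=(300,262),dock=(425,185),cup=(452,170)),'side':dict(vial=(353,308),blue=(359,284),amp=(314,262),dock=(330,165),cup=(338,157))}[nm]
    for n,(u,v) in pts.items():
        w=world(s,u,v); print(nm,n,w.round(4))
        if n in('vial','blue','amp'): rep(n,w,.02,.008,.08)
    # dock top
    w=world(s,*pts['dock']); m=ok&(abs(P[...,2]-.056)<.004)&(np.hypot(P[...,0]-w[0],P[...,1]-w[1])<.13)
    q=P[m][:,:2].astype(np.float32); r=cv2.minAreaRect(q); print('dock top',r)
    c=r[0]; rep('cup',c,.03,.063,.09)
E
```

```text
scene vial [0.4195 0.1551 0.0388]
scene vial 244 mid [0.4248 0.1565 0.0255] min [0.4123 0.1451 0.0081] max [0.4373 0.1679 0.0429]
scene blue [0.4083 0.1021 0.0403]
scene blue 227 mid [0.4104 0.1002 0.0255] min [0.402  0.0915 0.0083] max [0.4189 0.1089 0.0427]
scene amp [0.4777 0.0535 0.0512]
scene amp 329 mid [0.4808 0.0502 0.0366] min [0.472  0.0402 0.008 ] max [0.4896 0.0602 0.0652]
scene dock [ 0.4488 -0.2052  0.0576]
scene cup [ 0.4368 -0.2616  0.063 ]
dock top ((0.43606308102607727, -0.25383102893829346), (0.10108292102813721, 0.12538622319698334), 16.053903579711914)
scene cup 187 mid [ 0.4356 -0.2537  0.0693] min [ 0.4207 -0.2693  0.063 ] max [ 0.4505 -0.2382  0.0756]
side vial [0.4219 0.1602 0.0349]
side vial 226 mid [0.4217 0.1546 0.0244] min [0.4133 0.145  0.0083] max [0.4301 0.1642 0.0405]
side blue [0.41   0.105  0.0338]
side blue 206 mid [0.4112 0.1004 0.0242] min [0.4024 0.0914 0.0083] max [0.42   0.1094 0.0401]
side amp [0.4805 0.0588 0.0404]
side amp 292 mid [0.4808 0.0505 0.0351] min [0.4725 0.041  0.008 ] max [0.4891 0.0599 0.0621]
side dock [ 0.4517 -0.2458  0.0544]
side cup [ 0.4348 -0.2689  0.061 ]
dock top ((0.434994637966156, -0.25464922189712524), (0.10158215463161469, 0.12715037167072296), 15.838825225830078)
side cup 109 mid [ 0.4342 -0.2543  0.0679] min [ 0.4206 -0.2698  0.0631] max [ 0.4478 -0.2388  0.0727]
```

View pics/crop.png

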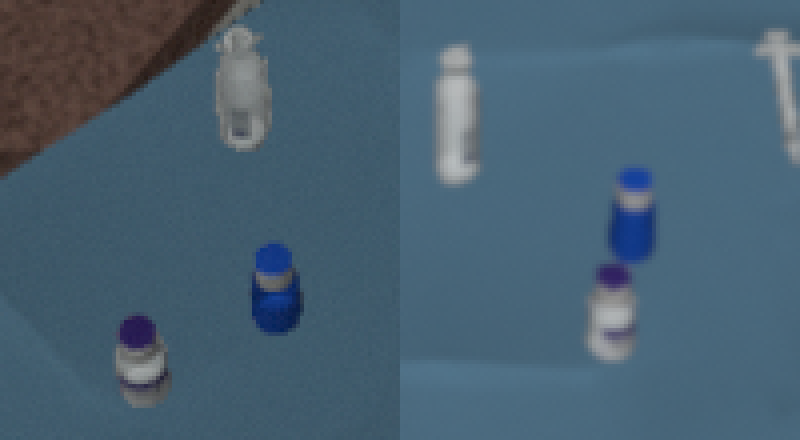

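The crop confirms it: the purple-capped clear vial is the target, at about (0.4215, 0.1545) with its top at 0.040. Its blue twin is 55 mm away, and the cup is at (0.435, -0.254). Next I'll check the obstacle heights along the way.

```bash
python3 - <<'E'
from h import *
from scipy import ndimage as nd
for f in('scene0','side0'):
    s=load(f); P=cloud(s); m=(s['z_map']>0)&(P[...,2]>.015)&(P[...,2]<.6)&(P[...,0]>.1)&(P[...,0]<1)&(abs(P[...,1])<.85)
    l,n=nd.label(m)
    for i in range(1,n+1):
        q=P[l==i]
        if len(q)>40: 
            v,u=np.argwhere(l==i).mean(0); print(f,int(u),int(v),len(q),q.min(0).round(3),q.max(0).round(3))
for t in((.49,-.30,.22),(.4215,.1545,.10)): print(rel(t).round(2))
E
```

```text
scene0 559 82 2429 [ 0.4   -0.59   0.015] [ 0.459 -0.541  0.2  ]
scene0 513 139 1336 [ 0.393 -0.522  0.015] [ 0.47  -0.378  0.045]
scene0 446 184 4082 [ 0.371 -0.326  0.015] [ 0.521 -0.181  0.076]
scene0 609 167 1486 [ 0.195 -0.559  0.015] [ 0.314 -0.444  0.044]
scene0 300 265 295 [0.472 0.04  0.015] [0.49  0.06  0.065]
scene0 481 284 1572 [ 0.223 -0.179  0.015] [ 0.321 -0.079  0.029]
scene0 308 315 188 [0.402 0.092 0.015] [0.419 0.109 0.043]
scene0 274 333 205 [0.412 0.145 0.015] [0.43  0.164 0.043]
scene0 325 401 1281 [0.267 0.157 0.015] [0.316 0.205 0.07 ]
scene0 55 452 5343 [0.417 0.415 0.015] [0.495 0.511 0.113]
side0 402 15 300 [ 0.259 -0.656  0.216] [ 0.283 -0.636  0.291]
side0 429 15 609 [ 0.185 -0.558  0.216] [ 0.264 -0.505  0.319]
side0 338 141 4265 [ 0.37  -0.586  0.015] [ 0.499 -0.18   0.199]
side0 424 124 1375 [ 0.117 -0.564  0.015] [ 0.312 -0.443  0.042]
side0 424 210 795 [ 0.222 -0.18   0.015] [ 0.32  -0.078  0.027]
side0 313 261 259 [0.472 0.041 0.015] [0.489 0.06  0.062]
side0 358 285 164 [0.403 0.091 0.015] [0.42  0.109 0.04 ]
side0 445 315 1171 [0.267 0.156 0.015] [0.315 0.205 0.067]
side0 352 309 184 [0.414 0.145 0.015] [0.43  0.164 0.041]
side0 332 462 2446 [0.42  0.415 0.043] [0.495 0.457 0.111]
[-33.7   -0.2  -18.39]
[-44.86  11.9  -62.95]
```

```bash
python3 -m handwheel '0 -4 0 0; 0 -6 0 0; -8 -6 -4.5 -0.1; -12 -6 -6.5 -0.2; -33.7 -6 -18.4 -0.62; -33.7 -6 -18.4 -0.62; -33.7 -6 -18.4 -0.62; -33.7 -6 -18.4 -0.62; -33.7 -6 -18.4 -0.62; -33.7 -6 -18.4 -0.62; -33.7 -6 -18.4 -0.62; -33.7 -6 -18.4 -0.62; -33.7 -6 -18.4 -0.62; -33.7 -6 -18.4 -0.62; -33.7 -6 -18.4 -0.62; -33.7 -6 -18.4 -0.62' 0.4
python3 - <<'E'
from h import *
st=arm.sense(); print(Ro.from_quat(st['orientation']).as_matrix().round(3),st['q'].round(2))
print(rel((.435,.155,.16)).round(2))
E
```

```text
clock: 1.43
tcp_pos: [0.4885, -0.3031, 0.2784]
orientation: [0.343, -0.619, 0.619, -0.342]
force: [0.6, 0.1, 0.7]
finger_gap: 0.0553
[[-0.532 -0.001  0.847]
 [-0.847 -0.001 -0.532]
 [ 0.002 -1.    -0.001]] [ 0.66  0.45 -0.22  1.55  0.11  1.15 -0.15]
[-35.97  11.8  -28.88]
```

```bash
python3 -m handwheel '-4 0 -2 -0.1; -36 3 -28.9 -0.91; -36 3 -28.9 -0.91; -36 3 -28.9 -0.91; -36 3 -28.9 -0.91; -36 3 -28.9 -0.91; -36 3 -28.9 -0.91; -36 3 -28.9 -0.91; -36 6 -28.9 -0.91; -36 9 -28.9 -0.91; -36 11.8 -28.9 -0.91; -36 11.8 -28.9 -0.91; -36 11.8 -28.9 -0.91; -36 11.8 -28.9 -0.91; -36 11.8 -28.9 -0.91; -36 11.8 -28.9 -0.91; -36 11.8 -28.9 -0.91; -36 11.8 -28.9 -0.91'
python3 - <<'E'
from h import *
s=snap('wrist','w1')
st=arm.sense(); print(Ro.from_quat(st['orientation']).as_matrix().round(3),st['q'].round(2),st['joint_vel'].round(2))
P=cloud(s); q=P[(s['z_map']>0)&(P[...,2]>.033)&(P[...,2]<.06)&(np.hypot(P[...,0]-.4215,P[...,1]-.1545)<.025)]
print(len(q),(q.min(0)+q.max(0))/2,q.min(0),q.max(0))
print(rel((.4215,.1545,.08)).round(2))
E
```

```text
clock: 2.93
tcp_pos: [0.4359, 0.1565, 0.1616]
orientation: [-0.579, 0.404, -0.406, 0.58]
force: [0.6, -0.0, 0.3]
finger_gap: 0.0558
[[ 0.344  0.002  0.939]
 [-0.939  0.     0.344]
 [ 0.001 -1.     0.002]] [-0.02  0.45 -0.52  2.01  0.32  0.76 -0.38] [-0.01  0.   -0.01  0.   -0.   -0.   -0.  ]
274 [0.42084853 0.152845   0.0364098 ] [0.41395116 0.14582234 0.03306976] [0.42774589 0.15986767 0.03974983]
[-0.28  8.14 -1.42]
```

View pics/w1.png

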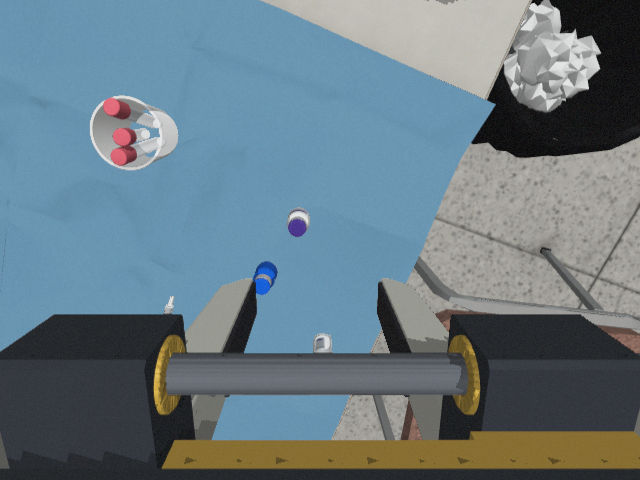

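The wrist view shows the purple cap at (298,222) between the jaws' directions, with the blue vial at (265,277) outside the finger path. I'll descend and grip gently.

```bash
python3 -m handwheel '-0.25 1 -1.45 0; -0.25 4 -1.45 0; -0.25 7.5 -1.45 0; -0.25 10 -1.45 0; -0.25 12 -1.45 0; -0.25 13.5 -1.45 0; -0.25 14.3 -1.45 0; -0.25 14.7 -1.45 0; -0.25 14.7 -1.45 0; -0.25 14.7 -1.45 0' 0.4
python3 - <<'E'
from h import *
print(rel((.4212,.1538,.0145)).round(2))
E
python3 -m handwheel '0 0 0 0;0 0 0 0;0 0 0 0;0 0 0 0;0 0 0 0;0 0 0 0;0 0 0 0;0 0 0 0;0 0 0 0;0 0 0 0' 1 10
```

```text
clock: 3.82
tcp_pos: [0.421, 0.1553, 0.0143]
orientation: [-0.58, 0.404, -0.405, 0.581]
force: [0.5, 0.0, -0.1]
finger_gap: 0.0558
[ 0.15 -0.02 -0.03]
clock: 4.65
tcp_pos: [0.4204, 0.1552, 0.0138]
orientation: [-0.58, 0.404, -0.404, 0.58]
force: [0.4, 1.1, 1.5]
finger_gap: 0.0183
```

```bash
python3 -m handwheel '0 -1 0 0;0 -3 0 0;0 -6 0 0;0 -9 0 0;0 -12 0 0;0 -14 0 0;0 -14 0 0;0 -14 0 0'
python3 - <<'E'
from h import *
print(rel((.48,-.05,.16)).round(2),rel((.435,-.254,.16)).round(2),rel((.45,-.2,.16)).round(2))
E
```

```text
clock: 5.32
tcp_pos: [0.4207, 0.155, 0.1542]
orientation: [-0.58, 0.404, -0.405, 0.581]
force: [-1.1, 0.3, -0.0]
finger_gap: 0.0184
[21.29 -0.57 -1.53] [ 38.87  -0.59 -12.82] [34.32 -0.59 -9.54]
```

```bash
python3 -m handwheel '2 -0.5 0 0.04; 5 -0.5 -0.3 0.12; 8.5 -0.5 -0.6 0.2; 12 -0.5 -0.9 0.29; 15.5 -0.5 -1.2 0.37; 19 -0.5 -1.4 0.45; 21.5 -0.5 -1.7 0.51; 24.5 -0.5 -3.6 0.57; 27.5 -0.5 -5.5 0.64; 30.5 -0.5 -7.4 0.7; 33.5 -0.5 -9.3 0.76; 36 -0.5 -11 0.82; 38 -0.5 -12.3 0.87; 38.9 -0.5 -12.8 0.88; 38.9 -0.5 -12.8 0.88; 38.9 -0.5 -12.8 0.88; 38.9 -0.5 -12.8 0.88; 38.9 -0.5 -12.8 0.88'
python3 - <<'E'
from h import *
a=snap('scene','s2');b=snap('side','d2');w=snap('wrist','w2')
st=arm.sense(); print(Ro.from_quat(st['orientation']).as_matrix().round(3))
x,y,z=st['tcp_pos']
for n,s in(('scene',a),('side',b),('wrist',w)):
    P=cloud(s); d=np.hypot(P[...,0]-x,P[...,1]-y)
    q=P[(s['z_map']>0)&(d<.016)&(P[...,2]>z-.03)&(P[...,2]<z-.003)]
    if len(q)>9: print(n,'vial',len(q),((q.min(0)+q.max(0))/2).round(4),q.min(0).round(4),q.max(0).round(4))
    d=np.hypot(P[...,0]-.435,P[...,1]+.254)
    q=P[(s['z_map']>0)&(d<.025)&(P[...,2]>.064)&(P[...,2]<.085)]
    if len(q)>9: print(n,'cup',len(q),((q.min(0)+q.max(0))/2).round(4),q.min(0).round(4),q.max(0).round(4))
c=lambda s,X:(lambda p:cv2.resize(s['image'][max(0,int(p[1])-75):,max(0,int(p[0])-65):][:150,:130],(390,450),interpolation=3))(proj(s,X))
cv2.imwrite('pics/v2.png',np.hstack([c(a,(.435,-.254,.11)),c(b,(.435,-.254,.11))]))
print(rel((.4352,-.254,.14)).round(2))
E
```

```text
clock: 6.82
tcp_pos: [0.4358, -0.2517, 0.1584]
orientation: [-0.354, 0.612, -0.611, 0.354]
force: [-0.5, -0.0, -0.9]
finger_gap: 0.0179
[[-0.5    0.     0.866]
 [-0.866  0.001 -0.5  ]
 [-0.001 -1.    -0.   ]]
scene vial 49 [ 0.434  -0.248   0.1506] [ 0.4263 -0.2541  0.1458] [ 0.4418 -0.2419  0.1554]
scene cup 178 [ 0.4357 -0.253   0.0695] [ 0.4211 -0.2674  0.0641] [ 0.4503 -0.2385  0.075 ]
side vial 43 [ 0.4353 -0.2473  0.1488] [ 0.4274 -0.2522  0.142 ] [ 0.4432 -0.2423  0.1557]
side cup 94 [ 0.4343 -0.2538  0.0682] [ 0.4208 -0.2695  0.064 ] [ 0.4478 -0.2381  0.0725]
wrist vial 243 [ 0.4359 -0.2514  0.1499] [ 0.4278 -0.2577  0.1442] [ 0.444  -0.2451  0.1557]
wrist cup 725 [ 0.4348 -0.2555  0.0685] [ 0.4206 -0.2696  0.064 ] [ 0.4489 -0.2414  0.0729]
[0.13 1.87 0.02]
```

View pics/v2.png

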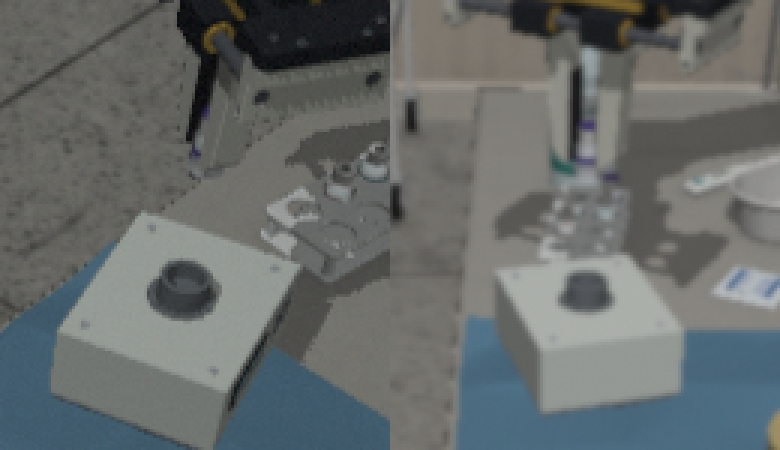

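The vial hangs upright between the pads over the dock, with its bottom edge at about (205,172) in the left crop and (585,180) in the right. The fit has ±2 mm of play, so I'll refine the offset between vial and cup using camera-relative measurements.

```bash
python3 - <<'E'
from h import *
from scipy.optimize import least_squares
def top(f,c,r,lo,hi):
    s=load(f);P=cloud(s);q=P[(s['z_map']>0)&(np.hypot(P[...,0]-c[0],P[...,1]-c[1])<r)&(P[...,2]>lo)&(P[...,2]<hi)]
    (x,y),rad=cv2.minEnclosingCircle(q[:,:2].astype(np.float32)); return np.array([x,y]),rad,len(q),q[:,2].max()
v,cup=(.421,.154),(.4352,-.2543)
for f in('w1','scene0','side0'):
    print(f,'cap',*top(f,v,.02,.036,.06),'all',*top(f,v,.02,.006,.06))
for f in('w2','scene0','side0','s2','d2'):
    print(f,'rim',*top(f,cup,.02,.07,.085),'lower',*top(f,cup,.025,.06,.085))
# wrist images: base circle of the cup & vial: print tcp at that time
st=arm.sense();R=Ro.from_quat(st['orientation']).as_matrix();print(st['tcp_pos'],R[:,0],R[:,2])
s=load('w2');print('vial now', [ (f,*top(f,st['tcp_pos'][:2],.016,st['tcp_pos'][2]-.02,st['tcp_pos'][2]-.003)) for f in('w2','s2','d2')])
cv2.imwrite('pics/w2c.png',cv2.resize(s['image'][150:450,120:520],None,fx=2,fy=2)); print(proj(s,(.4352,-.2543,.072)))
E
```

```text
w1 cap [0.42108554 0.15254824] 0.0071094827726483345 259 0.03974983155746667 all [0.42535025 0.15557735] 0.014355584979057312 524 0.03974983155746667
scene0 cap [0.4227514  0.15452403] 0.007377130910754204 77 0.04294230368884031 all [0.42250937 0.15493684] 0.01863366924226284 307 0.04294230368884031
side0 cap [0.42239743 0.15375833] 0.008907601237297058 53 0.040508908376954575 all [0.42496064 0.15836182] 0.013940161094069481 239 0.040508908376954575
w2 rim [ 0.43500707 -0.255651  ] 0.014408179558813572 515 0.07289847208810073 lower [ 0.43478835 -0.2556603 ] 0.014488003216683865 899 0.07289847208810073
scene0 rim [ 0.43570003 -0.25398806] 0.015482112765312195 97 0.0756043760642353 lower [ 0.43894714 -0.25512907] 0.02026960626244545 241 0.0756043760642353
side0 rim [ 0.43578294 -0.25496027] 0.01492780726402998 35 0.07271340208739689 lower [ 0.43537489 -0.25400698] 0.015964467078447342 134 0.07271340208739689
s2 rim [ 0.43647638 -0.25290084] 0.015857283025979996 103 0.07495326640498302 lower [ 0.4345637  -0.25266212] 0.017663750797510147 237 0.07495326640498302
d2 rim [ 0.43649137 -0.25366116] 0.0156746543943882 36 0.07245452255597509 lower [ 0.4359805  -0.25412634] 0.0163164921104908 127 0.07245452255597509
[ 0.43563345 -0.25277939  0.15872657] [-4.99749178e-01 -8.66170007e-01 -5.26167669e-04] [ 8.66170150e-01 -4.99749198e-01 -1.02593356e-04]
vial now [('w2', array([ 0.43564269, -0.25313604]), 0.00914754532277584, 243, np.float64(0.15567874724282907)), ('s2', array([ 0.43411404, -0.24959993]), 0.008895469829440117, 49, np.float64(0.1554244150052458)), ('d2', array([ 0.43524307, -0.24799632]), 0.007979171350598335, 43, np.float64(0.15566706311592143))]
(np.float64(316.48968177752823), np.float64(245.83205543326727))
```

View pics/w2c.png

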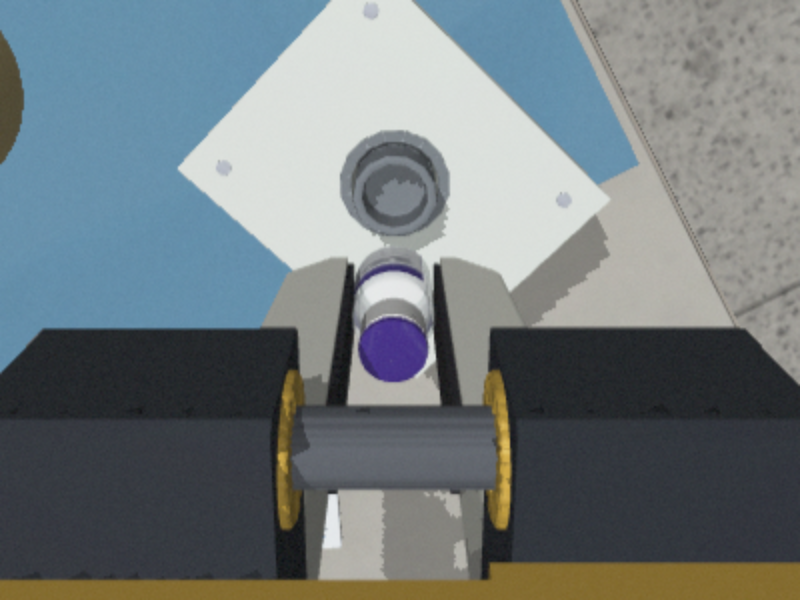

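The wrist crop shows the rim of the cup at (395,185) and the purple cap at (394,348) in one picture. I'll take the difference between them from this one camera.

```bash
python3 - <<'E'
from h import *
s=load('w2');P=cloud(s);im=s['image'].astype(int)
m=(im[...,0]>im[...,1]+40)&(im[...,2]>im[...,1]+15)&(P[...,2]>.175)&(P[...,2]<.2)&(s['z_map']>0)
q=P[m];z=np.median(q[:,2]);t=q[q[:,2]>z-.003]
(x,y),r=cv2.minEnclosingCircle(t[:,:2].astype(np.float32));print('cap',len(q),z,q[:,2].max(),x,y,r,t.mean(0))
rim=np.array([.43500,-.25566]);st=arm.sense();R=Ro.from_quat(st['orientation']).as_matrix()
d=np.r_[rim-[x,y],0];print('shift to do, tool cm',(R.T@d*100).round(2),'tcp rel by world', rel((.4352,-.2543,.14)).round(2),st['tcp_pos'])
E
```

```text
cap 744 0.1825858858932301 0.1844331940899223 0.4348956346511841 -0.25478529930114746 0.007443149574100971 [ 0.43497898 -0.25463251  0.1825644 ]
shift to do, tool cm [ 0.07 -0.    0.05] tcp rel by world [0.15 1.87 0.04] [ 0.43563345 -0.25277939  0.15872657]
```

```bash
python3 -m handwheel '0.08 1 0.04 0; 0.08 3 0.04 0; 0.08 5 0.04 0; 0.08 6 0.04 0; 0.08 6.4 0.04 0; 0.08 6.4 0.04 0; 0.08 6.4 0.04 0; 0.08 6.4 0.04 0'
python3 -m handwheel '0 0.2 0 0; 0 0.4 0 0; 0 0.6 0 0; 0 0.8 0 0; 0 0.8 0 0; 0 0.8 0 0'
python3 - <<'E'
from h import *
a=snap('scene','s3');b=snap('side','d3');w=snap('wrist','w3');st=arm.sense();print(st['tcp_pos'],st['force'].round(2))
c=lambda s,X:(lambda p:cv2.resize(s['image'][max(0,int(p[1])-50):,max(0,int(p[0])-43):][:100,:86],(258,300),interpolation=3))(proj(s,X))
cv2.imwrite('pics/v3.png',np.hstack([c(a,(.435,-.254,.09)),c(b,(.435,-.254,.09)),cv2.resize(w['image'][200:350,250:379],(258,300))]))
E
```

```text
clock: 7.63
tcp_pos: [0.4358, -0.2553, 0.0954]
orientation: [0.352, -0.612, 0.613, -0.353]
force: [-0.5, -0.4, -1.0]
finger_gap: 0.0181
clock: 8.13
tcp_pos: [0.435, -0.2549, 0.0865]
orientation: [-0.353, 0.613, -0.613, 0.353]
force: [-0.4, -0.4, -1.3]
finger_gap: 0.0179
[ 0.43518205 -0.2550177   0.08670396] [-0.84 -0.65  0.49]
```

View pics/v3.png

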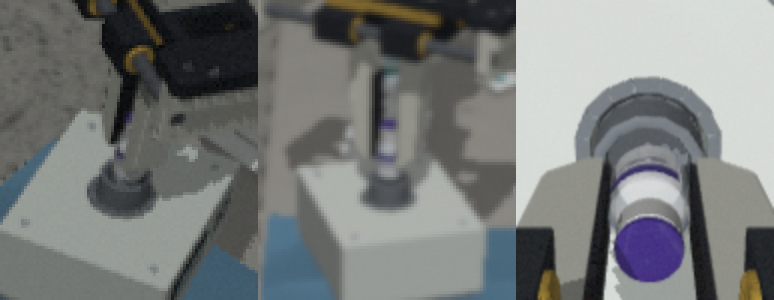

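The vial is at the mouth of the cup and centred in all three views, so I'll lower it to the floor slowly.

```bash
python3 -m handwheel '0 0.1 0 0; 0 0.2 0 0; 0 0.3 0 0; 0 0.4 0 0; 0 0.4 0 0; 0 0.4 0 0'
python3 -m handwheel '0 0.1 0 0; 0 0.2 0 0; 0 0.3 0 0; 0 0.4 0 0; 0 0.4 0 0; 0 0.4 0 0'
python3 -m handwheel '0 0.1 0 0; 0 0.2 0 0; 0 0.3 0 0; 0 0.4 0 0; 0 0.4 0 0; 0 0.4 0 0'
```

```text
clock: 8.78
tcp_pos: [0.4353, -0.2551, 0.0827]
orientation: [0.353, -0.613, 0.613, -0.353]
force: [0.2, 0.3, 0.5]
finger_gap: 0.0182
clock: 9.28
tcp_pos: [0.4352, -0.2551, 0.0786]
orientation: [0.353, -0.613, 0.613, -0.353]
force: [-0.1, -0.5, 1.4]
finger_gap: 0.018
clock: 9.78
tcp_pos: [0.4348, -0.2545, 0.0743]
orientation: [-0.353, 0.613, -0.612, 0.353]
force: [0.0, 0.3, 0.1]
finger_gap: 0.0182
```

```bash
python3 -m handwheel '0 0 0 0;0 0 0 0;0 0 0 0;0 0 0 0;0 0 0 0;0 0 0 0' 0.6
python3 -m handwheel '0 -0.5 0 0;0 -1.5 0 0;0 -3 0 0;0 -5 0 0;0 -5 0 0;0 -5 0 0;0 -5 0 0'
python3 - <<'E'
from h import *
a=snap('scene','s4');b=snap('side','d4');w=snap('wrist','w4');st=arm.sense();print(st['tcp_pos'],st['force'].round(2))
c=lambda s,X:(lambda p:cv2.resize(s['image'][max(0,int(p[1])-50):,max(0,int(p[0])-43):][:100,:86],(258,300),interpolation=3))(proj(s,X))
cv2.imwrite('pics/v4.png',np.hstack([c(a,(.435,-.254,.09)),c(b,(.435,-.254,.09)),cv2.resize(w['image'][180:330,250:379],(258,300))]))
for n,s in(('scene',a),('side',b),('wrist',w)):
    P=cloud(s);im=s['image'].astype(int)
    q=P[(s['z_map']>0)&(np.hypot(P[...,0]-.435,P[...,1]+.2545)<.016)&(P[...,2]>.085)&(P[...,2]<.115)]
    if len(q): z=q[:,2].max();t=q[q[:,2]>z-.004];print(n,len(q),z,cv2.minEnclosingCircle(t[:,:2].astype(np.float32)))
E
```

```text
clock: 10.28
tcp_pos: [0.435, -0.2551, 0.0747]
orientation: [-0.353, 0.613, -0.613, 0.353]
force: [0.2, 0.4, 0.2]
finger_gap: 0.037
clock: 10.87
tcp_pos: [0.4348, -0.255, 0.1248]
orientation: [0.353, -0.613, 0.613, -0.353]
force: [-0.1, 0.0, -0.4]
finger_gap: 0.0368
[ 0.43450798 -0.25470429  0.12396114] [-0.57 -0.64 -0.63]
scene 109 0.10221712783923839 ((0.43524056673049927, -0.25452011823654175), 0.00788853969424963)
side 57 0.09963319897801856 ((0.43196871876716614, -0.2518817186355591), 0.005586517509073019)
wrist 758 0.09962977294664319 ((0.43338391184806824, -0.2570185661315918), 0.007044867146760225)
```

View pics/v4.png

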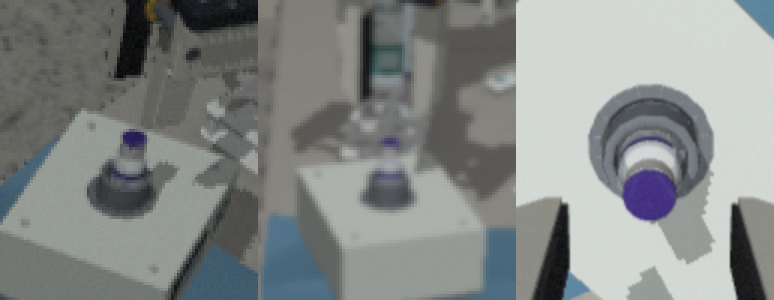

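The vial stands upright in the cup with its top at 0.0996 (0.099 expected). Next I'll shut the fingers and press in small steps with a force guard between them.

```bash
cat > g.py <<'E'
# guard: prints height and upward force; stops the chain when the catch is felt
import sys; from h import *
st=arm.sense(); f=st['force'][2]; print('z %.4f fz %.2f'%(st['tcp_pos'][2],f)); sys.exit(f>float(sys.argv[1]))
E
python3 -m handwheel '0.03 0 0.03 0;0.03 0 0.03 0;0.03 0 0.03 0;0.03 0 0.03 0;0.03 0 0.03 0;0.03 0 0.03 0;0.03 0 0.03 0;0.03 0 0.03 0;0.03 0 0.03 0' 1 10 && python3 -m handwheel '0 1 0 0;0 2 0 0; 0 2.5 0 0;0 2.8 0 0; 0 2.8 0 0;0 2.8 0 0;0 2.8 0 0' && python3 g.py 5 && for i in 1 2 3 4; do python3 -c "
from h import *
arm.snapshot('side');print(arm.sense()['force'].round(2))"; done
```

```text
clock: 11.77
tcp_pos: [0.4352, -0.2554, 0.1247]
orientation: [0.353, -0.613, 0.613, -0.353]
force: [0.1, 0.9, 0.7]
finger_gap: 0.0005
clock: 12.35
tcp_pos: [0.4354, -0.2555, 0.0968]
orientation: [0.353, -0.613, 0.613, -0.353]
force: [-0.4, -0.3, 0.2]
finger_gap: 0.0005
z 0.0968 fz 0.25False
```

```bash
sed -i 's/sys.exit(f>float(sys.argv\[1\]))/sys.exit(int(f>float(sys.argv[1])))/' g.py
python3 -m handwheel '0 0.1 0 0;0 0.2 0 0;0 0.3 0 0;0 0.3 0 0' >/dev/null && python3 g.py 5 && python3 -m handwheel '0 0.05 0 0;0 0.1 0 0;0 0.1 0 0' >/dev/null && python3 g.py 5 && python3 -m handwheel '0 0.05 0 0;0 0.1 0 0;0 0.1 0 0' >/dev/null && python3 g.py 5 && python3 -m handwheel '0 0.05 0 0;0 0.1 0 0;0 0.1 0 0' >/dev/null && python3 g.py 5 && python3 -m handwheel '0 0.05 0 0;0 0.1 0 0;0 0.1 0 0' >/dev/null && python3 g.py 5
```

```text
z 0.0936 fz -0.40
z 0.0927 fz 0.99
z 0.0916 fz 1.04
z 0.0906 fz 1.18
z 0.0896 fz 1.16
```

```bash
python3 -m handwheel '0 0.05 0 0;0 0.1 0 0;0 0.1 0 0' >/dev/null && python3 g.py 4.5 && python3 -m handwheel '0 0.05 0 0;0 0.1 0 0;0 0.1 0 0' >/dev/null && python3 g.py 4.5 && python3 -m handwheel '0 0.05 0 0;0 0.1 0 0;0 0.1 0 0' >/dev/null && python3 g.py 4.5 && python3 -m handwheel '0 0.05 0 0;0 0.1 0 0;0 0.1 0 0' >/dev/null && python3 g.py 4.5 && python3 -m handwheel '0 0.05 0 0;0 0.1 0 0;0 0.1 0 0' >/dev/null && python3 g.py 4.5 && python3 -m handwheel '0 0.05 0 0;0 0.1 0 0;0 0.1 0 0' >/dev/null && python3 g.py 4.5
```

```text
z 0.0886 fz 1.33
z 0.0876 fz 0.62
z 0.0866 fz 1.48
z 0.0856 fz 1.43
z 0.0846 fz 1.47
z 0.0836 fz 1.15
```

```bash
python3 -m handwheel '0 0.05 0 0;0 0.1 0 0;0 0.1 0 0' >/dev/null && python3 g.py 4.5 && python3 -m handwheel '0 0.05 0 0;0 0.1 0 0;0 0.1 0 0' >/dev/null && python3 g.py 4.5 && python3 -m handwheel '0 0.05 0 0;0 0.1 0 0;0 0.1 0 0' >/dev/null && python3 g.py 4.5 && python3 -m handwheel '0 0.05 0 0;0 0.1 0 0;0 0.1 0 0' >/dev/null && python3 g.py 4.5 && python3 -m handwheel '0 0.05 0 0;0 0.1 0 0;0 0.1 0 0' >/dev/null && python3 g.py 4.5 && python3 -m handwheel '0 0.05 0 0;0 0.1 0 0;0 0.1 0 0' >/dev/null && python3 g.py 4.5
```

```text
z 0.0826 fz 1.20
z 0.0816 fz 0.98
z 0.0806 fz 1.82
z 0.0796 fz 2.15
z 0.0786 fz 2.01
z 0.0777 fz 3.27
```

```bash
python3 -m handwheel '0 0.05 0 0;0 0.05 0 0;0 0.05 0 0' >/dev/null && python3 g.py 4.5 && python3 -m handwheel '0 0.05 0 0;0 0.05 0 0;0 0.05 0 0' >/dev/null && python3 g.py 4.5 && python3 -m handwheel '0 0.05 0 0;0 0.05 0 0;0 0.05 0 0' >/dev/null && python3 g.py 4.5 && python3 -m handwheel '0 0.05 0 0;0 0.05 0 0;0 0.05 0 0' >/dev/null && python3 g.py 4.5 && python3 -m handwheel '0 0.05 0 0;0 0.05 0 0;0 0.05 0 0' >/dev/null && python3 g.py 4.5 && python3 -m handwheel '0 0.05 0 0;0 0.05 0 0;0 0.05 0 0' >/dev/null && python3 g.py 4.5
```

```text
z 0.0775 fz 5.06
```

```bash
python3 -m handwheel '0 0.05 0 0;0 0.05 0 0;0 0.05 0 0' >/dev/null && python3 g.py 11 && python3 -m handwheel '0 0.05 0 0;0 0.05 0 0;0 0.05 0 0' >/dev/null && python3 g.py 11
```

```text
z 0.0772 fz 7.16
z 0.0768 fz 7.25
```

```bash
python3 g.py 11
```

```text
z 0.0768 fz 7.25
```

```bash
python3 -m handwheel '0 0.05 0 0;0 0.05 0 0;0 0.05 0 0' >/dev/null && python3 g.py 11
```

```text
z 0.0764 fz 7.84
```

```bash
python3 -m handwheel '0 0.05 0 0;0 0.05 0 0;0 0.05 0 0' >/dev/null && python3 g.py 11
```

```text
z 0.0758 fz 7.12
```

```bash
python3 -m handwheel '0 0.05 0 0;0 0.05 0 0;0 0.05 0 0' >/dev/null && python3 g.py 11
```

```text
z 0.0751 fz 5.84
```

```bash
python3 -m handwheel '0 0.05 0 0;0 0.05 0 0;0 0.05 0 0' >/dev/null && python3 g.py 11
```

```text
z 0.0744 fz 3.63
```

```bash
python3 -m handwheel '0 0.05 0 0;0 0.05 0 0;0 0.05 0 0' >/dev/null && python3 g.py 11
```

```text
z 0.0733 fz 1.19
```

```bash
python3 -m handwheel '0 0.05 0 0;0 0.05 0 0;0 0.05 0 0' >/dev/null && python3 g.py 11
python3 - <<'E'
from h import *
for n in('scene','side'):
    s=snap(n,n+'p');P=cloud(s);im=s['image'].astype(int)
    for lo,hi,nm in((.045,.105,'any'),):
        m=(s['z_map']>0)&(np.hypot(P[...,0]-.4352,P[...,1]+.2545)<.016)&(P[...,2]>.05)&(P[...,2]<.1)&(im[...,0]>im[...,1]+25)
        q=P[m][:,2]; print(n,len(q),q.min().round(4),q.max().round(4)) if len(q) else print(n,0)
    print(arm.sense()['force'].round(2))
E
```

```text
z 0.0727 fz 0.14
scene 8 0.0537 0.0569
[-0.09  0.99 -0.39]
side 0
[-0.25  0.25  0.3 ]
```

The force peaked at 7.8 N and fell to about zero, so the catch seems to have snapped. I'll back off slowly, watching whether the pocket follows.

```bash
python3 -m handwheel '0 -0.05 0 0;0 -0.1 0 0;0 -0.1 0 0' >/dev/null && python3 g.py 1.5 && python3 -m handwheel '0 -0.05 0 0;0 -0.1 0 0;0 -0.1 0 0' >/dev/null && python3 g.py 1.5 && python3 -m handwheel '0 -0.05 0 0;0 -0.1 0 0;0 -0.1 0 0' >/dev/null && python3 g.py 1.5
```

```text
z 0.0742 fz 0.01
z 0.0753 fz -0.18
z 0.0763 fz 0.42
```

No force on the way back, so the pocket stays down. I'll rise clear and look.

```bash
python3 -m handwheel '0 -0.3 0 0;0 -1 0 0;0 -3 0 0;0 -6 0 0;0 -9 0 0;0 -12 0 0;0 -12 0 0;0 -12 0 0;0 -12 0 0'
python3 - <<'E'
from h import *
a=snap('scene','s5');b=snap('side','d5');w=snap('wrist','w5');print(arm.sense()['clock'])
c=lambda s,X:(lambda p:cv2.resize(s['image'][max(0,int(p[1])-50):,max(0,int(p[0])-43):][:100,:86],(258,300),interpolation=3))(proj(s,X))
pv=proj(w,(.4352,-.2545,.07))
cv2.imwrite('pics/v5.png',np.hstack([c(a,(.435,-.254,.07)),c(b,(.435,-.254,.07)),c(w,(.435,-.254,.07))]))
for n,s in(('scene',a),('side',b),('wrist',w)):
    P=cloud(s);ok=s['z_map']>0;d=np.hypot(P[...,0]-.4352,P[...,1]+.2545)
    q=P[ok&(d<.012)&(P[...,2]>.05)&(P[...,2]<.115)]
    if len(q): print(n,'vial top',q[:,2].max().round(4),cv2.minEnclosingCircle(q[q[:,2]>q[:,2].max()-.003][:,:2].astype(np.float32)))
    for nm,(x,y) in dict(blue=(.411,.1003),amp=(.481,.0505)).items():
        q=P[ok&(np.hypot(P[...,0]-x,P[...,1]-y)<.02)&(P[...,2]>.008)]
        if len(q): print(n,nm,((q.min(0)+q.max(0))/2).round(4))
E
```

```text
clock: 20.53
tcp_pos: [0.4346, -0.2552, 0.196]
orientation: [-0.353, 0.613, -0.613, 0.353]
force: [-0.2, -0.1, 0.3]
finger_gap: 0.0005
20.6833
scene vial top 0.0787 ((0.4340377449989319, -0.25319552421569824), 0.006360429339110851)
scene blue [0.4109 0.1    0.0254]
scene amp [0.4806 0.0501 0.0362]
side vial top 0.0755 ((0.43338707089424133, -0.25504034757614136), 0.007601579651236534)
side blue [0.4113 0.1002 0.0243]
side amp [0.4808 0.0514 0.035 ]
wrist vial top 0.0763 ((0.4340640902519226, -0.2562856078147888), 0.006960954051464796)
```

View pics/v5.png

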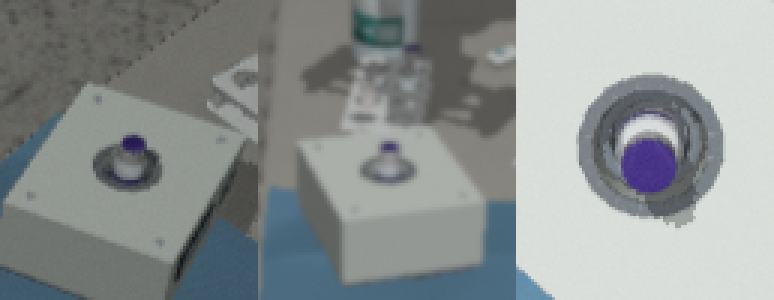

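The vial stands upright and the pocket stays down: its top is at 0.076, from 0.0996 before. I'll hand it in.

```bash
python3 -c "
from plant import arm
print(arm.close_job())"
```

```text
the job is handed in; nothing more can be done
None
```

I stood the purple-capped glass vial from the desk upright in the dock's pocket and pressed it down with shut fingers until the catch snapped. The push took 0.5–1 mm steps; the force peaked at about 7.8 N, fell to about 0 N at some 20 mm of travel, and I stopped there.

Last checks:
- **Pocket:** backing off met no force, and the vial stays upright with its top about 23 mm lower (0.0996 m before, about 0.076 m after). The scene camera read 0.079 m for the top; it also read about 3 mm high before the press.
- **Other things:** the blue vial and the ampoule are within about 1 mm of where they were first measured.
- **Robot:** it is clear of everything, and the job was handed in at about 20.7 s. No check failed.

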